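# Show the signet ring pattern to the inspection camera

## Robot

A 6-joint arm with a two-finger parallel gripper is mounted at the origin on a cart in front of the work surface, level with it; the furniture and walls round the work are solid. World frame = base frame: x ahead of the robot, y to its left, z up, the work surface at z = 0. Lengths are in mm, angles in rad, forces in N, time in s.
With the tool pointing down it reaches from about 325 to 1000 mm from the base axis. Payload 5.1 kg.
Tool frame: the origin (TCP) lies midway between the tips of the shut fingers; the grasp point (between the pads) lies 19 mm behind it; z points along the fingers, y is the direction in which the jaws open and shut (so a half turn about z gives the same grasp; the last joint's range is limited). The gripper opens to 85 mm and grips with 20 to 120 N. Pads are 22 mm wide; open, the fingers measure 114 mm over their backs; the gripper's body (76 mm by 85 mm) begins 54 mm behind the grasp point. The pads swing forward as they close: fully open they stand 13 mm farther back than shut.
Start: joints at [-0.083, 0.124, 1.65, -0, 1.367, -0.083], TCP at [649.988, -0.028, 231.322] pointing down, gripper open.
Joint ranges: [-2.61, 2.61], [-1.02, 2.33], [0.03, 2.71], [-1.35, 4.49], [0.32, 2.68], [-2.91, 2.91]. Speed limits (rad/s): [2.57, 2.57, 3.14, 3.14, 3.14, 3.14].

## Interface

Orientations are given as a unit quaternion [w, x, y, z].
In Python, from station import manip gives the robot as it stands.
- The arm moves only by the tool move_arm, never from a script. Its argument "targets" is a list of rows, each a list of 7 numbers: the shift along the tool's x, y, z in cm, then the turn, a rotation vector about the tool's x, y, z in degrees, then the opening, from 0 (shut) to 1 (fully open). A call has 1 to 10 rows; each row is the pose to reach, as a shift and turn from the pose commanded when the call began, along the tool's axes at that moment; what a row does not reach only later rows make up. A row lasts 1/10 s, in which the tool goes at most 50 mm and 8.59 degrees, less where a joint would pass 70% of its speed; a pose out of reach is approached as far as the arm can. A call with a gripper value outside its range is refused whole. The fingers move at their own pace and stop on an object; "grip_force" is the grip in N (left out, the last holds). Time passes only in rows, so rows that repeat a pose let the fingers close. It gives the time, the measured TCP pose, the force and the opening at its end, in the units of the state.
- manip.observe(): the state, without advancing time (a new reading comes with each control period).
- manip.capture(name): name is "scene" or "side" or "wrist"; returns the picture (420x560x3 uint8, blue, green, red); there is no depth.
- manip.get_calibration(name): a dict with "fov_y" (degrees; the focal length in pixels is half the picture's height over the tangent of half this angle, whatever the lens; pixels are square), "cx", "cy" (the principal point, pixels), "dist_coeffs" ([k1, k2, p1, p2, k3] as OpenCV has them; the pictures are not rectified), "R" (3x3) and "t" (3): a world point X has camera coordinates R X + t. Camera axes: x right, y down, z forward; pixel columns grow to the right and rows downward; lengths in mm; the calibration is good to about 2 mm. A picture is of the moment at which its call begins: read the wrist's pose just before it. get_calibration takes no time and is no camera call; for the wrist camera it gives the pose at the moment of the call.
- manip.finish_job(): hands the job in, once; it reports no verdict.
The state is a dict: "t": time; "qpos": joint angles; "qd": joint speeds; "joint_efforts": joint torques, N m; "tcp_pos": TCP position; "eef_rot": TCP orientation; "contact_force": force on the tool from outside, world axes, zero at the start; "ft_torque": the same for the moment, N m; "gripper_width": finger opening in mm.
Only numpy, scipy, OpenCV 4.12 (cv2) and the standard library are available. Lean on these libraries where they do the work, as an engineer would, in place of code of your own. Each camera call takes 0.05 s, during which the arm holds its last target. There are 200 camera calls.

## Task

We are photographing the wax ring patterns, but the raised lid of the black instrument case stands in the camera's view: lower that lid until the case is fully shut. Then pull the signet ring, the one with the broad flat rectangular head, out of the drilled wooden block and hold it in front of the camera: centre of the ring straight out from the middle of the lens and 10 cm from the glass, head up and sprue down, with the bore facing squarely into the lens. Finish while still holding it there in the air, and leave the other two rings standing in the block.

Things in the scene. Friction and masses are not known exactly. Their poses are not given: they have to be found in the camera images.
- camera: Inspection camera, fixed: a grey and black barrel 44 mm in diameter and 108 mm long, lying level on a post 17 mm thick with a round steel foot 96 mm in diameter and 15 mm high. Origin: centre of the foot's underside, on the desk. It looks along its own -x axis (roughly towards the robot); the barrel's axis is 115 mm above the desk, its top 137 mm; nothing of it is higher.
- lens (a point): Centre of the camera's lens glass, 115 mm above the desk, at the front end of the barrel. Axes as the camera's: it looks along -x.
- view_point (a point): The point in the air 100 mm straight out from the lens glass on the camera's axis, 115 mm above the desk: where the centre of the signet ring's bore has to be. Axes as the camera's.
- case: Black zip instrument case, fixed to the desk, 122 x 209 mm and 37 mm high when shut, the one between the robot and the inspection camera (another open case far back on the desk is not meant). Origin: centre of its underside. Its own x points to the hinge side, towards the camera; y runs along the hinge.
- case_hinge (a point): Middle of the lid's hinge line, at the case's long edge nearest the camera, 18 mm above the desk. The hinge line runs along the case's y axis.
- case_lid (a joint): Angle of the case's lid in rad: 0 shut (lying flat on the lower half), about 1.57 standing straight up; it opens to 1.78. It rises from the robot's side and swings over towards the camera. Stiff hinge (about 0.12 N m): it stays where it is left, and a push of 1 to 3 N at the free edge moves it.
- lid_edge (a point): Middle of the lid's free edge (opposite the hinge), half way through its thickness, 118 mm from the hinge line. The lid is about 18 mm thick and 209 mm long; its outer face is the upper one when shut (37 mm above the desk) and looks towards the camera when raised.
- block: Wooden block 46 x 176 mm, 24 mm high, fixed, with three holes 7 mm wide, 16 mm deep, 62 mm apart along its y axis. Origin: centre of its underside. Each ring's sprue is a 5 mm stem with a 12 mm foot resting on the block 25 mm below the ring's origin, and a loose 5 mm pin 12 mm down the hole; 35 mm free between rings.
- signet_ring: Wax signet ring, 15 g: band 27 mm outside, 20 mm inside diameter, 9 mm wide; flat head 16 (x) x 20 mm (y), top 17.5 mm above the origin. Origin: centre of the bore, 49 mm above the desk at the start; x is the bore's axis, +z points to the head, -z to the sprue. Stands upright in any hole, bore within 45 degrees of the row's line; grip it along its y, 27 mm wide at origin height.
- band_ring: Green wax pattern of a plain band without a head, 26 mm outside diameter, 7 mm wide, on the same sprue in another hole of the block; origin and axes as the signet ring's. It stays where it is.
- claw_ring: Green wax pattern of a narrow ring, 25 mm outside diameter, 5 mm wide, with a tall slender round claw setting 11 mm across on top, on the same sprue in another hole; origin and axes as the signet ring's. It stays where it is.

How it is judged (in metres and radians):
On the way, in this order (a step that is already met when the one before it is completed fails the run):
1. the case's lid is lowered shut while the signet ring still stands in the block (value of joint case_lid below 0.08 rad and distance of signet_ring from where it was at the start of the episode below 0.02 m), for 0.2 s.
2. the signet ring is pulled clear of the block, in the fingers (height (world z) of signet_ring above 0.07 m and contact force between the fingers and signet_ring above 0.3 N), for 0.2 s.
At the end, for the whole second after the job is handed in: The fingers hold the signet ring still in the air, touching nothing else: bore centre within 15 mm of the point 100 mm out from the lens, head up within 0.2 rad, bore along the camera's axis within 0.2 rad; lid shut (under 0.08 rad); the other rings stand within 10 mm of their places (distance between signet_ring and view_point below 0.015 m and angle between signet_ring's own z axis and vertical below 0.2 rad and angle between the x axis of signet_ring and the x axis of camera, either way round below 0.2 rad and contact force between the fingers and signet_ring above 0.3 N and contact force between signet_ring and case below 0.05 N and contact force between signet_ring and camera below 0.05 N and contact force between signet_ring and block below 0.05 N and linear speed of signet_ring below 0.02 m/s and value of joint case_lid below 0.08 rad and distance of each of band_ring, claw_ring from where it was at the start of the episode below 0.01 m and angle between each of band_ring, claw_ring's own z axis and vertical below 0.25 rad); the arm keeps its last pose, push and grip.
It fails at once if one of the other two rings is pulled out of the block or knocked over (distance of any of band_ring, claw_ring from where it was at the start of the episode above 0.02 m).
It also fails if it takes over 54 s, if anything falls off the work surface, if the arm or the gripper's body presses on something with over 40 N, if the wrist force passes 120 N, or if a joint passes its speed limit or range.

## Working session

There is one attempt and no reset: what is moved stays moved. The work goes in short steps, Python scripts to look and compute and a tool call to move; the robot and the scene stay as the last step left them, time stands still between calls to the robot, and variables do not carry over. Pictures are saved under pics/ and viewed, about 8 in all and at most 12, crops included, and the job is handed in when it is done.

Besides the shell and the picture viewer there is one more tool, called after "Request:" by a JSON object that holds its "fn" and its "kwargs". move_arm: Moves the arm, as the interface text tells. Its arguments: {"type":"object","properties":{"targets":{"type":"array"},"grip_force":{"type":"number"}},"required":["targets"]}

```bash
mkdir -p pics
python3 - <<'E'
from station import manip
import cv2,numpy as np
s=manip.observe(); print(s['t'],s['tcp_pos'],s['eef_rot'],s['gripper_width'])
for n in ("scene","side","wrist"):
    c=manip.get_calibration(n); print(n,c['fov_y'],c['cx'],c['cy'],c['dist_coeffs'],np.round(c['R'],3).tolist(),np.round(c['t'],1))
    cv2.imwrite(f"pics/{n}0.png",manip.capture(n))
E
```

```text
0.0 [6.49388037e+02 2.74508156e-02 2.30035362e+02] [-7.88849560e-04  7.07097622e-01  7.07115168e-01 -6.85528274e-04] 85.43613933626804
scene 55.32984413897236 279.0021440292531 216.12386427628365 [-0.08706563  0.          0.          0.          0.        ] [[-0.652, -0.757, -0.025], [-0.29, 0.279, -0.915], [0.7, -0.59, -0.402]] [488.  241.1 530.4]
side 52.30457555511678 276.9805997465777 204.0152215415393 [-0.13342806  0.          0.          0.          0.        ] [[-0.968, -0.25, 0.012], [-0.122, 0.43, -0.894], [0.219, -0.867, -0.447]] [619.1 121.7 882.7]
wrist 71.58003290883221 274.5679817708689 208.97743218338297 [-0.02846799  0.          0.          0.          0.        ] [[1.0, 0.001, -0.002], [0.001, -0.961, 0.275], [-0.002, -0.275, -0.961]] [-648.8  -35.2  379.4]
```

View pics/scene0.png

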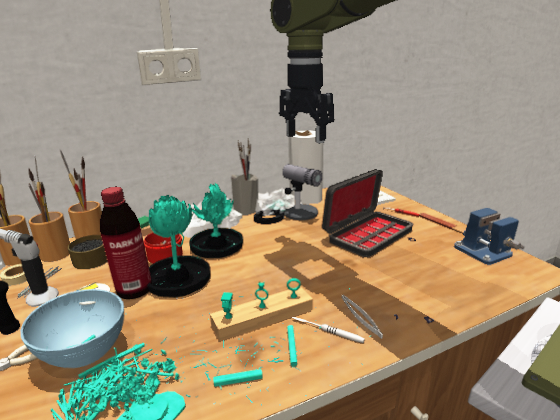

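View pics/side0.png

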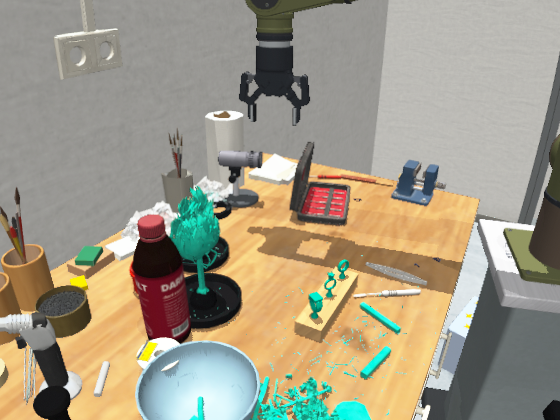

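View pics/wrist0.png

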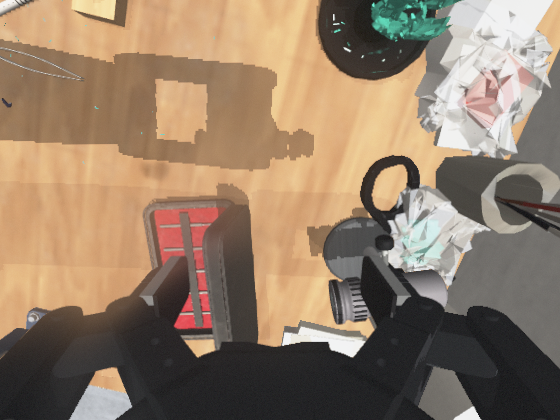

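The scene and side views show the block with its rings: the signet is the left one, at about (228,300) in scene and (315,300) in side. They also show the open case and the inspection camera behind it. The wrist view shows the case at about (200,270), with its lid raised at x≈230, and the lens at about (337,300). Next I'll zoom in for accurate pixels.

```bash
cat > h.py <<'E'
import numpy as np,cv2
from station import manip
def cal(n):
    c=manip.get_calibration(n); f=210/np.tan(np.radians(c['fov_y'])/2)
    return dict(K=np.array([[f,0,c['cx']],[0,f,c['cy']],[0,0,1.]]),d=np.array(c['dist_coeffs'],float),R=np.array(c['R']),t=np.array(c['t'],float))
def ray(c,p):
    u=cv2.undistortPoints(np.array([[p]],float),c['K'],c['d'])[0,0]
    v=c['R'].T@np.array([*u,1]); return -c['R'].T@c['t'],v/np.linalg.norm(v)
def tri(obs):
    A=0;b=0;rs=[ray(c,p) for c,p in obs]
    for o,v in rs:
        P=np.eye(3)-np.outer(v,v);A=A+P;b=b+P@o
    X=np.linalg.solve(A,b); return X,[round(float(np.linalg.norm((np.eye(3)-np.outer(v,v))@(X-o))),1) for o,v in rs]
def onz(c,p,z):
    o,v=ray(c,p); return o+v*(z-o[2])/v[2]
def proj(c,X):
    return cv2.projectPoints(np.array(X,float).reshape(-1,1,3),cv2.Rodrigues(c['R'])[0],c['t'],c['K'],c['d'])[0][:,0]
def tile(img,x0,y0,w,h,k):
    T=cv2.resize(img[y0:y0+h,x0:x0+w],None,fx=k,fy=k,interpolation=cv2.INTER_CUBIC)
    for x in range(x0-x0%20+20,x0+w,20):
        cv2.line(T,((x-x0)*k,0),((x-x0)*k,5),(255,0,255),1); cv2.putText(T,str(x),((x-x0)*k-8,16),0,.35,(255,0,255),1)
    for y in range(y0-y0%20+20,y0+h,20):
        cv2.line(T,(0,(y-y0)*k),(5,(y-y0)*k),(255,0,255),1); cv2.putText(T,str(y),(7,(y-y0)*k+4),0,.35,(255,0,255),1)
    return T
E
python3 - <<'E'
from h import *
s=cv2.imread('pics/scene0.png');d=cv2.imread('pics/side0.png')
a=np.hstack([tile(s,205,270,115,70,4)[:,:400],tile(d,285,250,100,70,4)])
b=np.hstack([tile(s,270,155,134,106,3)[:,:400],tile(d,215,130,134,106,3)[:,:400]])
cv2.imwrite('pics/z1.png',np.vstack([a,b]))
E
```

```text
(no output)
```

View pics/z1.png

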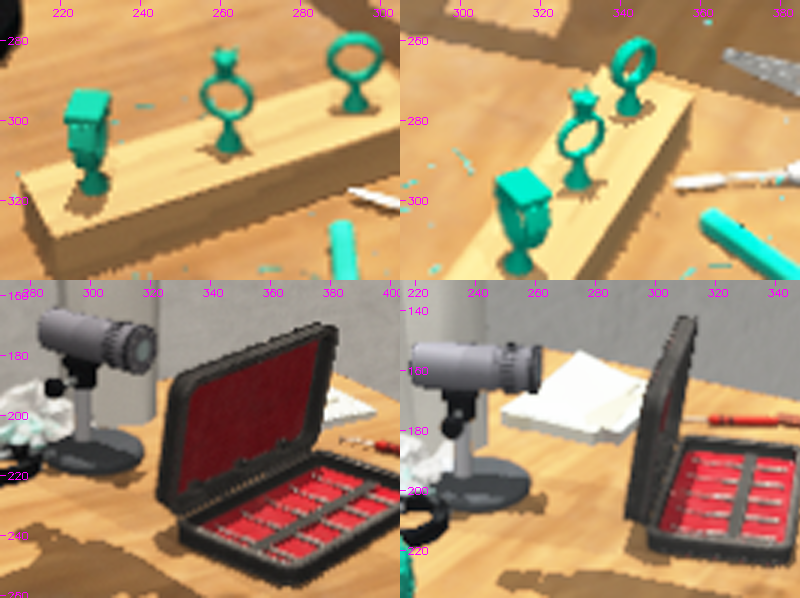

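Run:
```python
from h import *
s=cal('scene');d=cal('side');w=cal('wrist')
for n,c in(('s',s),('d',d),('w',w)): print(n,np.round(-c['R'].T@c['t']))
for n,p,q in [('sig foot',(228.7,317),(314.5,317)),('sig top',(227,295.5),(316,296.5)),('claw foot',(262.3,307),(329.3,296)),('claw bore',(261.8,294.5),(330.3,284.5)),('band foot',(293.5,296.8),(342.3,277.5)),('band bore',(293.8,284.8),(343.3,266)),('lens',(318.3,179),(261.7,160)),('camfoot',(301.7,211.7),(243,199)),('back',(285,171),(219,158.3)),('lid low left',(323.3,230),(291,209.3))]:
    X,e=tri([(s,p),(d,q)]); print(n,np.round(X,1),e, 'wrist px',np.round(proj(w,X)[0]))
# wrist: lens front disc, case corners
print('lens w z115',onz(w,(337,300),115).round(1))
for p in [(147,205),(160,335),(210,200),(245,200),(258,345),(240,205)]: print(p,[onz(w,p,z).round(0)[:2].tolist() for z in (18,37,136)])
print('scene lid TL/TR z136',onz(s,(330,190),136).round(0),onz(s,(380,170),136).round(0),'front corner z0',onz(s,(366.7,256.7),0).round(0))
print('side lid top z136',onz(d,(311.7,143.3),136).round(0))
```

```text
s [ 17. 615. 446.]
d [421. 868. 496.]
w [650.  71. 373.]
sig foot [490.6 332.8  23.7] [0.7, 0.7] wrist px [ 111. -152.]
sig top [490.8 332.1  66.3] [1.2, 1.2] wrist px [  85. -194.]
claw foot [475.1 272.8  23.4] [0.3, 0.3] wrist px [102. -80.]
claw bore [475.3 272.5  48.7] [0.8, 0.8] wrist px [ 87. -97.]
band foot [459.6 213.5  24.2] [0.5, 0.5] wrist px [ 94. -13.]
band bore [460. 212.  49.] [0.5, 0.5] wrist px [ 80. -23.]
lens [ 707.5 -103.9  113.4] [0.2, 0.2] wrist px [331. 303.]
camfoot [754.2 -87.8   8.4] [2.5, 2.5] wrist px [352. 248.]
back [814.  -82.2 115.6] [0.6, 0.6] wrist px [439. 285.]
lid low left [611.1 -23.6  26.6] [0.4, 0.4] wrist px [244. 205.]
lens w z115 [712.7 -99.2 115. ]
(147, 205) [[487.0, -26.0], [496.0, -21.0], [541.0, 6.0]]
(160, 335) [[481.0, -223.0], [490.0, -207.0], [537.0, -125.0]]
(210, 200) [[568.0, -19.0], [572.0, -14.0], [595.0, 11.0]]
(245, 200) [[612.0, -19.0], [614.0, -14.0], [624.0, 11.0]]
(258, 345) [[625.0, -239.0], [626.0, -223.0], [633.0, -136.0]]
(240, 205) [[605.0, -26.0], [608.0, -20.0], [620.0, 6.0]]
scene lid TL/TR z136 [588. -17. 136.] [ 600. -221.  136.] front corner z0 [486. -33.   0.]
side lid top z136 [ 599. -204.  136.]
```

Run:
```python
from h import *
w=cv2.imread('pics/wrist0.png')
cv2.imwrite('pics/z2.png',tile(w,130,180,266,180,3))
```

```text
(no output)
```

View pics/z2.png

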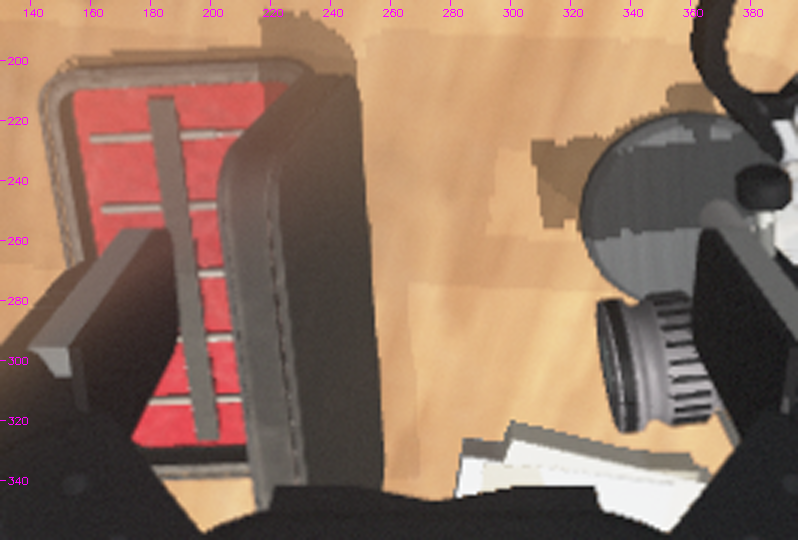

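The zoom shows the lid leaning a little towards the robot. Its top strip is at columns 203–222 and the outer foot of the lid at about column 254. The lens front is at about (334,301), i.e. roughly (708,-102,114), and the camera's yaw is about 11.5°. I'll close the fingers, move over the gap between lid and lens, then lower them behind the lid.

Request:
{"fn": "move_arm", "kwargs": {"targets": [[-4,0.3,0,0,0,0,0],[-8,0.6,0,0,0,0,0],[-12.5,0.6,0,0,0,0,0],[-12.5,0.6,0,0,0,0,0],[-12.5,0.6,0,0,0,0,0],[-12.5,0.6,0,0,0,0,0],[-12.5,0.6,0,0,0,0,0],[-12.5,0.6,0,0,0,0,0]], "grip_force": 30}}

```text
t: 0.95
tcp_pos: [656.0, -123.8, 231.3]
eef_rot: [-0.0, 0.707, 0.708, 0.0]
contact_force: [-0.7, 0.3, -0.8]
gripper_width: 0.3
```

Request:
{"fn": "move_arm", "kwargs": {"targets": [[0,0,3,0,0,0,0],[0,0,6,0,0,0,0],[0,0,9,0,0,0,0],[0,0,12,0,0,0,0],[0,0,12,0,0,0,0],[0,-0.5,12,0,0,0,0],[0,-1,12,0,0,0,0],[0,-1.5,12,0,0,0,0]]}}

```text
t: 1.75
tcp_pos: [641.9, -125.3, 114.0]
eef_rot: [0.002, 0.707, 0.707, 0.001]
contact_force: [0.4, -0.8, 0.5]
gripper_width: 0.2
```

Run:
```python
from h import *
o=manip.observe();print(o['tcp_pos'].round(1),o['contact_force'].round(2))
a=tile(manip.capture('scene'),270,140,134,120,3)[:,:400];b=tile(manip.capture('side'),215,115,134,120,3)[:,:400]
cv2.imwrite('pics/z3.png',np.hstack([a,b]))
```

```text
[ 641.9 -125.3  114. ] [ 0.38 -0.78  0.54]
```

View pics/z3.png

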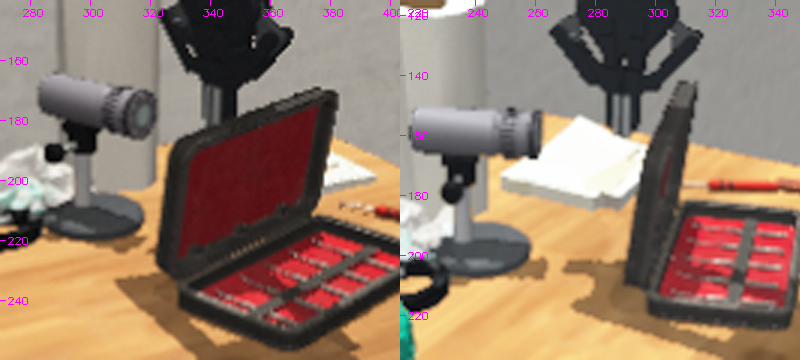

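The fingers stand between lid and lens without touching either. Now I'll push the lid along its arc.

Request:
{"fn": "move_arm", "kwargs": {"targets": [[0,-0.7,-0.2,0,0,0,0],[0,-1.9,-0.3,0,0,0,0],[0,-3.2,-0.2,0,0,0,0],[0,-4.4,0,0,0,0,0],[0,-5.7,0.4,0,0,0,0],[0,-6.8,1,0,0,0,0],[0,-7.8,1.7,0,0,0,0],[0,-8.7,2.6,0,0,0,0]]}}

```text
t: 2.65
tcp_pos: [553.3, -125.1, 85.2]
eef_rot: [0.0, 0.707, 0.707, 0.0]
contact_force: [-0.4, -1.3, 2.8]
gripper_width: -0.4
```

Request:
{"fn": "move_arm", "kwargs": {"targets": [[0,-0.8,0.9,0,0,0,0],[0,-1.5,2,0,0,0,0],[0,-2,3.1,0,0,0,0],[0,-2.3,3.9,0,0,0,0],[0,-2.5,4.4,0,0,0,0],[0,-2.5,4.7,0,0,0,0]]}}

```text
t: 3.25
tcp_pos: [528.3, -124.8, 37.3]
eef_rot: [-0.001, 0.707, 0.707, -0.0]
contact_force: [-0.6, 0.4, 1.2]
gripper_width: 0.1
```

Request:
{"fn": "move_arm", "kwargs": {"targets": [[0,0,0.2,0,0,0,0],[0,0,0.4,0,0,0,0],[0,0,0.4,0,0,0,0]]}}

```text
t: 3.55
tcp_pos: [528.9, -124.9, 35.9]
eef_rot: [-0.001, 0.707, 0.707, -0.001]
contact_force: [-7.8, 1.1, 11.4]
gripper_width: 0.3
```

Request:
{"fn": "move_arm", "kwargs": {"targets": [[0,0,0,0,0,0,0],[0,0,-4,0,0,0,0],[0,0,-9,0,0,0,0],[0,0,-14,0,0,0,0.5],[0,0,-19,0,0,0,1],[4.5,-0.7,-19.5,0,0,0,1],[9,-1.4,-19.5,0,0,0,1],[13.5,-2.1,-19.5,0,0,0,1],[18,-2.8,-19.5,0,0,0,1],[22.5,-3.5,-19.5,0,0,0,1]]}}

```text
t: 4.55
tcp_pos: [493.8, 101.9, 229.8]
eef_rot: [0.0, 0.707, 0.707, 0.001]
contact_force: [0.8, 0.1, 0.2]
gripper_width: 85.4
```

Request:
{"fn": "move_arm", "kwargs": {"targets": [[4.5,-0.5,0,0,0,0,1],[9,-1,0,0,0,0,1],[13,-1.5,0,0,0,0,1],[13,-1.9,0,0,0,0,1],[13,-1.9,0,0,0,0,1],[13,-1.9,0,0,0,0,1]]}}

```text
t: 5.15
tcp_pos: [475.2, 229.5, 229.3]
eef_rot: [0.0, 0.707, 0.707, 0.0]
contact_force: [-0.4, -0.0, 0.8]
gripper_width: 85.0
```

Run:
```python
from h import *
import pickle
o=manip.observe();print(o['t'],o['tcp_pos'].round(1),o['eef_rot'].round(3))
c=cal('wrist');w=manip.capture('wrist');pickle.dump(c,open('w1.pkl','wb'));cv2.imwrite('pics/w1.png',w)
s=manip.capture('scene')
for n,X in [('sig',[490.7,332.5,49]),('claw',[475.2,272.7,49]),('band',[459.8,212.8,49])]: print(n,proj(c,X)[0].round(0))
x,y=proj(c,[475.2,272.7,49])[0].astype(int)
a=tile(w,max(0,x-100),max(0,y-110),200,200,3)
b=tile(s,280,150,134,120,3)[:,:200]
cv2.imwrite('pics/z4.png',a); cv2.imwrite('pics/s1.png',s)
bb=np.zeros((a.shape[0],200,3),np.uint8);q=cv2.resize(s[150:270,280:420],(200,171));bb[:171]=q
cv2.imwrite('pics/z4.png',np.hstack([a,bb])); print(a.shape)
```

```text
5.15 [475.2 229.5 229.3] [0.    0.707 0.707 0.   ]
sig [290.  94.]
claw [275. 152.]
band [261. 205.]
(600, 600, 3)
```

View pics/z4.png

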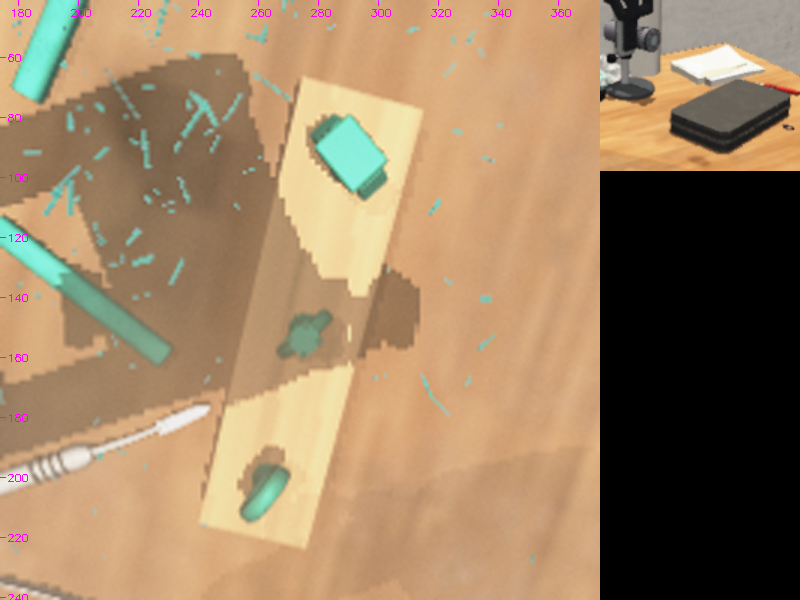

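The lid is shut. The signet head is at about (292,93), with its long side (ring y) running at roughly -50° in the world. The claw is at (276,153) and the band at (263,204). I'll refine the head's rectangle numerically.

Run:
```python
from h import *
import pickle
c=pickle.load(open('w1.pkl','rb'));w=cv2.imread('pics/w1.png');s=cal('scene');d=cal('side')
hsv=cv2.cvtColor(w,cv2.COLOR_BGR2HSV).astype(int)
for v in (200,225):
    m=((hsv[...,2]>v)&(hsv[...,1]>70)&(hsv[...,0]>70)&(hsv[...,0]<95)).astype(np.uint8); roi=np.zeros_like(m);roi[75:115,270:315]=m[75:115,270:315]
    n,l,st,ce=cv2.connectedComponentsWithStats(roi); k=1+st[1:,4].argmax(); pts=np.argwhere(l==k)[:,::-1].astype(np.float32)
    B=cv2.boxPoints(cv2.minAreaRect(pts)); W=np.array([onz(c,p,66.5) for p in B])
    print(v,st[k,4],B.round(1).tolist(),'ctr',W.mean(0).round(1))
    for i in range(4):
        e=W[(i+1)%4]-W[i];print('  len %.1f ang %.1f'%(np.hypot(*e[:2]),np.degrees(np.arctan2(e[1],e[0]))))
ctr=B.mean(0)
X,e=tri([(c,ctr),(s,(227,295.5)),(d,(316,296.5))]);print('head top',X.round(1),e)
for n,p,a,b in [('claw',(276.5,153),(261.3,283),(330.5,274.5)),]: 
    X,e=tri([(c,p),(s,a),(d,b)]);print(n,X.round(1),e)
print('claw w @70',onz(c,(276.5,153),70).round(1),'band w @ 56',onz(c,(263.5,205),58).round(1))
```

```text
200 304 [[278.3999938964844, 88.9000015258789], [290.29998779296875, 78.9000015258789], [303.0, 94.19999694824219], [291.1000061035156, 104.0999984741211]] ctr [490.9 332.9  66.5]
  len 14.7 ang 38.2
  len 18.9 ang -47.7
  len 14.9 ang -141.3
  len 19.0 ang 131.7
225 275 [[279.1000061035156, 89.0999984741211], [290.29998779296875, 79.80000305175781], [302.3999938964844, 94.30000305175781], [291.20001220703125, 103.69999694824219]] ctr [491.  332.7  66.5]
  len 13.8 ang 38.2
  len 18.0 ang -47.7
  len 14.0 ang -141.3
  len 18.2 ang 131.7
head top [490.7 332.5  66.5] [0.3, 1.3, 1.2]
claw [476.5 272.7  70.6] [0.9, 2.0, 1.5]
claw w @70 [477.  273.4  70. ] band w @ 56 [462.7 215.   58. ]
```

Request:
{"fn": "move_arm", "kwargs": {"targets": [[3,0.4,0,0,0,8,0.7],[6,0.8,0,0,0,16,0.7],[9,1.2,0,0,0,24,0.7],[10.3,1.6,0,0,0,32,0.7],[10.3,1.6,2,0,0,40,0.7],[10.3,1.6,4,0,0,48,0.7],[10.3,1.6,6,0,0,49.5,0.7],[10.3,1.6,8,0,0,49.5,0.7],[10.3,1.6,10,0,0,49.5,0.7],[10.3,1.6,10,0,0,49.5,0.7]]}}

```text
t: 6.25
tcp_pos: [489.6, 330.8, 125.8]
eef_rot: [0.001, 0.939, 0.345, -0.003]
contact_force: [-0.7, -0.7, 0.2]
gripper_width: 59.9
```

Run:
```python
from h import *
from scipy.spatial.transform import Rotation as Ro
o=manip.observe();q=o['eef_rot'];R=Ro.from_quat(q[[1,2,3,0]]).as_matrix()
print(o['t'],o['tcp_pos'].round(1),R.round(3).tolist(),np.degrees(np.arctan2(R[1,1],R[0,1])),o['qpos'].round(2),o['gripper_width'])
print('need tool shift mm',(R.T@(np.array([491,332.7,30.])-o['tcp_pos'])).round(1))
```

```text
6.25 [489.6 330.8 125.8] [[0.762, 0.648, -0.006], [0.648, -0.762, -0.003], [-0.006, -0.001, -1.0]] -49.613697341616245 [ 0.5   0.09  1.87 -0.    1.19  1.37] 59.88188413275609
need tool shift mm [ 2.9 -0.5 95.8]
```

Request:
{"fn": "move_arm", "kwargs": {"targets": [[0.2,0,2,0,0,0,0.7],[0.2,0,4,0,0,0,0.7],[0.2,0,5.5,0,0,0,0.7],[0.2,0,7,0,0,0,0.7],[0.2,0,8,0,0,0,0.7],[0.2,0,8.8,0,0,0,0.7],[0.2,0,9.4,0,0,0,0.7],[0.2,0,9.4,0,0,0,0.7],[0.2,0,9.4,0,0,0,0.7]]}}

```text
t: 7.15
tcp_pos: [492.8, 334.5, 35.7]
eef_rot: [-0.0, 0.938, 0.346, 0.0]
contact_force: [-0.3, -0.2, -0.1]
gripper_width: 60.0
```

Run:
```python
from h import *
o=manip.observe();print(o['t'],o['tcp_pos'].round(1),o['contact_force'].round(1),o['gripper_width'])
w=tile(manip.capture('scene'),190,240,130,100,3)[:,:390];b=tile(manip.capture('side'),260,230,130,100,3)[:,:390]
cv2.imwrite('pics/z5.png',np.hstack([w,b]))
```

```text
7.15 [492.8 334.5  35.7] [-0.3 -0.2 -0.1] 59.979142893843346
```

View pics/z5.png

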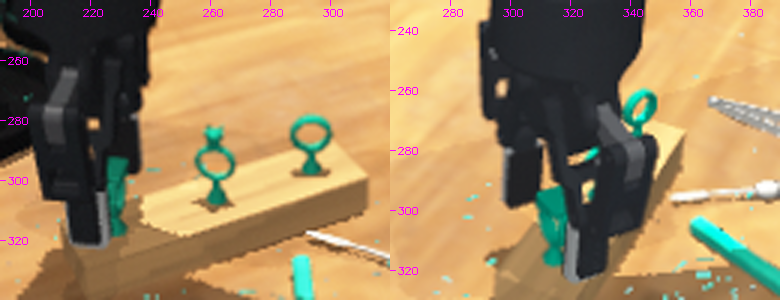

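The fingers straddle the signet ring. I'll make a small correction, then close.

Request:
{"fn": "move_arm", "kwargs": {"targets": [[-0.2,0,0.4,0,0,0,0.7],[-0.2,0,0.4,0,0,0,0.7],[-0.2,0,0.4,0,0,0,0.5],[-0.2,0,0.4,0,0,0,0.4],[-0.2,0,0.4,0,0,0,0.3],[-0.2,0,0.4,0,0,0,0.2],[-0.2,0,0.4,0,0,0,0.1],[-0.2,0,0.4,0,0,0,0.1],[-0.2,0,0.4,0,0,0,0.1]], "grip_force": 25}}

```text
t: 8.15
tcp_pos: [491.1, 333.0, 31.5]
eef_rot: [-0.0, 0.938, 0.346, 0.0]
contact_force: [-0.2, -0.1, 0.9]
gripper_width: 27.2
```

Request:
{"fn": "move_arm", "kwargs": {"targets": [[0,0,-0.5,0,0,0,0.1],[0,0,-1,0,0,0,0.1],[0,0,-1.5,0,0,0,0.1],[0,0,-2.5,0,0,0,0.1],[0,0,-4,0,0,0,0.1],[0,0,-6,0,0,0,0.1],[0,0,-8,0,0,0,0.1],[0,0,-10,0,0,0,0.1],[0,0,-12,0,0,0,0.1],[0,0,-12,0,0,0,0.1]]}}

```text
t: 9.15
tcp_pos: [493.3, 334.2, 156.5]
eef_rot: [-0.001, 0.938, 0.346, 0.004]
contact_force: [0.5, 0.7, 1.3]
gripper_width: 27.6
```

Run:
```python
from h import *
from scipy.spatial.transform import Rotation as Ro
o=manip.observe();q=o['eef_rot'];R=Ro.from_quat(q[[1,2,3,0]]).as_matrix()
print(o['t'],o['tcp_pos'].round(1),o['gripper_width'],np.degrees(np.arctan2(R[1,1],R[0,1])))
s=cal('scene');d=cal('side');w=cal('wrist')
S=manip.capture('scene');D=manip.capture('side')
g=o['tcp_pos']-19*R[:,2]; X=[g,g+[0,0,17],g-[0,0,25]]
ps=proj(s,X);pd=proj(d,X);print(ps.round(1).tolist(),pd.round(1).tolist())
def cr(I,p): x,y=(p[0]-[50,45]).astype(int); x=max(x,0);y=max(y,0);return tile(I,x,y,100,100,4)
cv2.imwrite('pics/z6.png',np.hstack([cr(S,ps),cr(D,pd)]))
```

```text
9.15 [493.3 334.2 156.5] 27.58369488672392 -49.500076755995664
[[219.1, 236.4], [218.2, 226.3], [220.5, 250.8]] [[318.3, 237.1], [318.9, 226.9], [317.3, 251.5]]
```

View pics/z6.png

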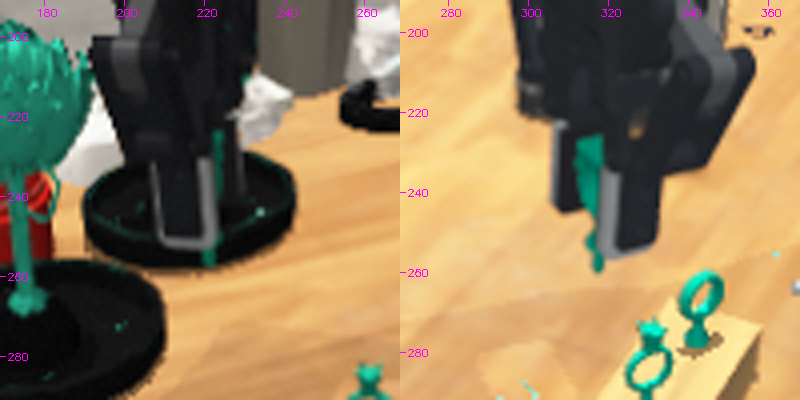

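The ring is out of the block and upright, and the other two still stand. Now I'll carry it to above the view point, turning 29°.

Request:
{"fn": "move_arm", "kwargs": {"targets": [[-0.8,1.7,-2,0,0,2,0.1],[-2.4,5,-4,0,0,5,0.1],[-4.5,9.2,-4,0,0,8,0.1],[-6.6,13.4,-4,0,0,11,0.1],[-8.7,17.6,-4,0,0,14,0.1],[-10.8,21.8,-4,0,0,17,0.1],[-12.9,26,-4,0,0,20,0.1],[-15,30.2,-4,0,0,23,0.1],[-17,34.4,-4,0,0,26,0.1],[-18.8,38.4,-4,0,0,29,0.1]]}}

```text
t: 10.25
tcp_pos: [596.7, -83.1, 189.5]
eef_rot: [-0.0, 0.995, 0.099, -0.001]
contact_force: [1.3, 0.6, 0.3]
gripper_width: 27.5
```

Run:
```python
from h import *
import pickle
from scipy.spatial.transform import Rotation as Ro
o=manip.observe();q=o['eef_rot'];R=Ro.from_quat(q[[1,2,3,0]]).as_matrix()
print(o['t'],o['tcp_pos'].round(1),o['gripper_width'],np.degrees(np.arctan2(R[1,1],R[0,1])),o['qpos'].round(2))
c=cal('wrist');w=manip.capture('wrist');pickle.dump(c,open('w2.pkl','wb'));cv2.imwrite('pics/w2.png',w)
print('lens expected',proj(c,[[708,-102,114],[814,-81,115]]).round(0).tolist())
cv2.imwrite('pics/w2v.png',tile(w,0,0,560,420,1))
```

```text
10.25 [596.7 -83.1 189.5] 27.48381719487024 -78.65666484363128 [-0.23  0.05  1.8   0.    1.29  1.15]
lens expected [[335.0, 72.0], [344.0, -118.0]]
```

View pics/w2v.png

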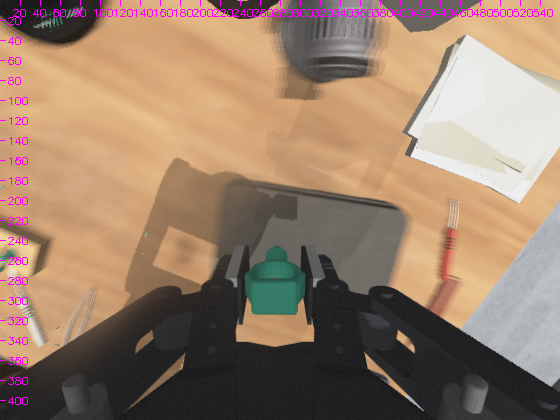

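The ring is seen head-on in the fingers at (275,285), and the lens barrel at about (345,45), blurred because the arm was still moving. I'll go closer, settle, and measure the barrel at rest.

Request:
{"fn": "move_arm", "kwargs": {"targets": [[0.2,2,0,0,0,0,0.1],[0.3,4.3,2,0,0,0,0.1],[0.3,4.3,4,0,0,0,0.1],[0.3,4.3,6,0,0,0,0.1],[0.3,4.3,6,0,0,0,0.1],[0.3,4.3,6,0,0,0,0.1],[0.3,4.3,6,0,0,0,0.1],[0.3,4.3,6,0,0,0,0.1]]}}

```text
t: 11.1
tcp_pos: [609.8, -122.6, 132.9]
eef_rot: [0.0, 0.995, 0.101, 0.001]
contact_force: [0.7, -0.3, -0.1]
gripper_width: 27.4
```

Run:
```python
from h import *
import pickle
from scipy.spatial.transform import Rotation as Ro
for i in range(3):
    o=manip.observe();q=o['eef_rot'];R=Ro.from_quat(q[[1,2,3,0]]).as_matrix()
    print(o['t'],o['tcp_pos'].round(1),o['gripper_width'],np.degrees(np.arctan2(R[1,1],R[0,1])))
    c=cal('wrist');w=manip.capture('wrist')
pickle.dump(c,open('w3.pkl','wb'));cv2.imwrite('pics/w3.png',w)
S=manip.capture('scene');D=manip.capture('side');cv2.imwrite('pics/s3.png',S);cv2.imwrite('pics/d3.png',D)
print('lens expected',proj(c,[[708,-102,114],[814,-81,115]]).round(0).tolist())
top=np.hstack([tile(S,275,145,100,75,4),tile(D,215,125,100,75,4)])
cv2.imwrite('pics/z7.png',np.vstack([top,np.hstack([tile(w,200,0,200,140,2),tile(w,200,200,200,140,2)])]))
```

```text
11.1 [ 609.8 -122.6  132.9] 27.411318795674376 -78.46169600642934
11.15 [ 609.7 -122.6  132.8] 27.76915720701215 -78.46966851166393
11.2 [ 609.6 -122.6  132.6] 27.53739970985881 -78.4759602411872
lens expected [[275.0, 64.0], [277.0, -206.0]]
```

View pics/z7.png

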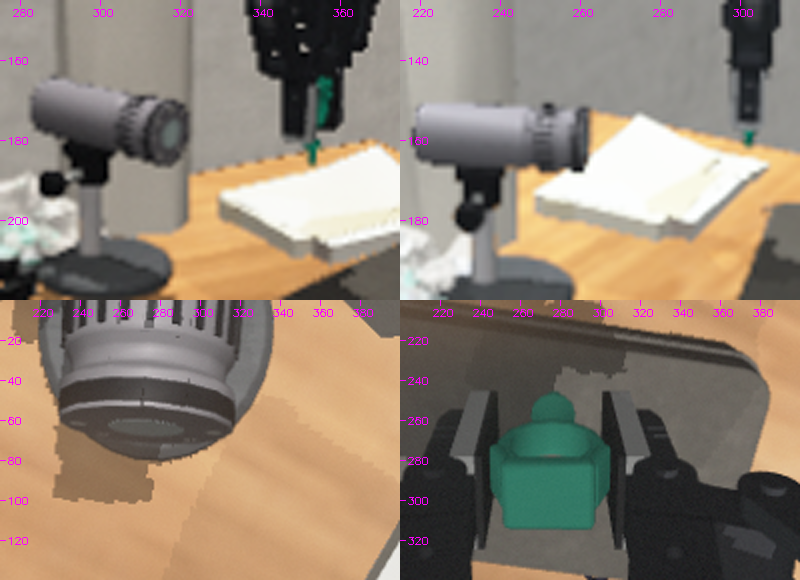

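The lens glass is at (273.5,63.5) against a predicted (275,64), so the lens position is confirmed. The ring sits square in the pads, with the head top at about (275,296) and the pin end at (353,185) in scene and (302,161) in side. I'll check the tilt and the remaining shift.

Run:
```python
from h import *
import pickle
from scipy.spatial.transform import Rotation as Ro
c=pickle.load(open('w3.pkl','rb'));s=cal('scene');d=cal('side');c0=cal('wrist')
o=manip.observe();q=o['eef_rot'];R=Ro.from_quat(q[[1,2,3,0]]).as_matrix();T=o['tcp_pos']
L,e=tri([(s,(318.3,179)),(d,(261.7,160)),(c,(273.5,63.5))]);print('lens',L.round(1),e)
g=T+[0,0,17.5]; xr=R[:,0]
for n,X in [('pin end',g-[0,0,37]),('foot',g-[0,0,25])]: print(n,proj(s,X)[0].round(1),proj(d,X)[0].round(1),proj(c,X)[0].round(1))
corn=[g+[0,0,17.5]+a*8*R[:,0]+b*10*R[:,1] for a in(-1,1) for b in(-1,1)];print('head corners',proj(c,corn).round(1).tolist())
print('pin tri',tri([(s,(353.3,185.5)),(d,(302,161))]))
for dx in(-4,0,4): print('head ctr z66 shift along x',dx,proj(c,g+[0,0,17.5]+dx*R[:,0])[0].round(1))
yaw=np.radians(11.5);V=L-100*np.array([np.cos(yaw),np.sin(yaw),0]);V[2]=115
print('view',V.round(1),'tool shift',(R.T@(V-[0,0,17.5]-T)).round(1))
```

```text
lens [ 706.9 -101.7  114.2] [1.1, 0.2, 1.1]
pin end [352.3 186.6] [301.4 161.8] [276.1 246.6]
foot [352.6 182. ] [301.6 157.3] [276.2 255. ]
head corners [[253.7, 313.5], [299.8, 313.5], [253.0, 280.6], [300.8, 280.7]]
pin tri (array([ 608.136154  , -124.82109873,  114.48573566]), [0.6, 0.6])
head ctr z66 shift along x -4 [276.8 305.5]
head ctr z66 shift along x 0 [276.8 297.4]
head ctr z66 shift along x 4 [276.8 289.1]
view [ 608.9 -121.7  115. ] tool shift [-0.1 -1.1 34.4]
```

Request:
{"fn": "move_arm", "kwargs": {"targets": [[0,0,1,0,0,0,0.1],[0,0,2,0,0,0,0.1],[0,0,3,0,0,0,0.1],[0,-0.1,3.5,0,0,0,0.1],[0,-0.1,3.5,0,0,0,0.1],[0,-0.1,3.5,0,0,0,0.1],[0,-0.1,3.5,0,0,0,0.1],[0,-0.1,3.5,0,0,0,0.1]]}}

```text
t: 12.15
tcp_pos: [609.2, -121.8, 97.0]
eef_rot: [0.0, 0.995, 0.1, 0.001]
contact_force: [-0.4, 0.2, 0.1]
gripper_width: 27.4
```

Run:
```python
from h import *
import pickle
o=manip.observe();print(o['t'],o['tcp_pos'].round(1),o['gripper_width'],o['contact_force'].round(1))
S=manip.capture('scene');D=manip.capture('side');s=cal('scene')
c=pickle.load(open('w3.pkl','rb'));w=cv2.imread('pics/w3.png')
k=4;I=cv2.resize(w[0:90,205:345],None,fx=k,fy=k,interpolation=cv2.INTER_CUBIC);J=cv2.resize(I,None,fx=.7,fy=.7)
L=np.array([706.9,-101.7,114.2]);th=np.linspace(0,2*np.pi,60)
for y,col in((5,(0,0,255)),(11.5,(0,255,0)),(18,(255,0,0))):
    y=np.radians(y);h=np.array([-np.sin(y),np.cos(y),0])
    P=[L+22*(np.cos(a)*h+np.sin(a)*np.array([0,0,1])) for a in th]
    q=((proj(c,P)-[205,0]+.5)*k).astype(int)
    cv2.polylines(I,[q.reshape(-1,1,2)],True,col,1)
out=np.zeros((600,800,3),np.uint8);out[:360,:560]=I
out[360:600,:400]=tile(S,275,135,100,60,4);out[360:600,400:]=tile(S,205,260,100,60,4)
out[:240,560:]=cv2.resize(D[130:210,220:320][:, :80],(240,240));cv2.imwrite('pics/z8.png',out)
print([proj(s,X)[0].round(1).tolist() for X in ([608.9,-121.7,115],[608.9,-121.7,132.5],[608.9,-121.7,78])])
```

```text
12.15 [ 609.2 -121.8   97. ] 27.403368876562794 [-0.4  0.2  0.1]
[[352.2, 185.8], [352.5, 179.0], [351.5, 199.8]]
```

View pics/z8.png

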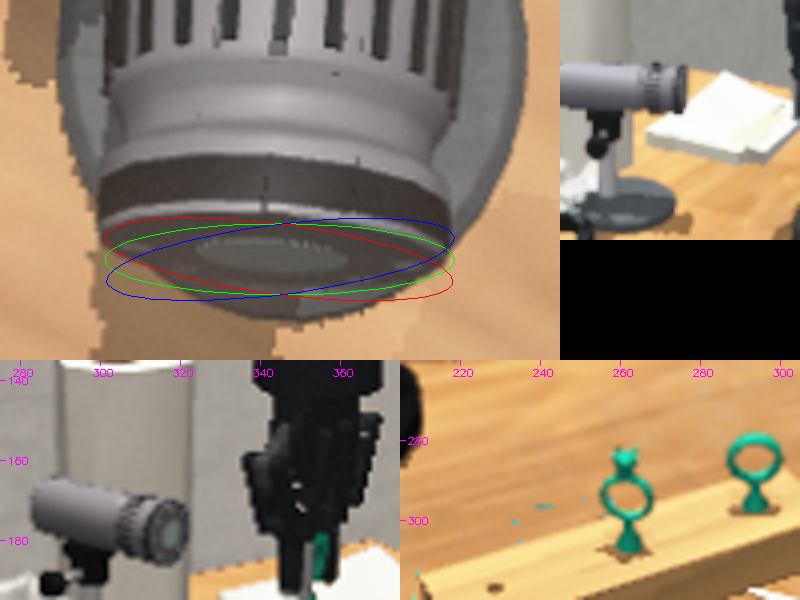

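The overlay puts the camera's yaw at about 9–10° rather than 11.5°, since the glass and rim tilt between my 5° and 11.5° curves. The other rings stand untouched. I'll make a small correction: 3 mm and 2°.

Request:
{"fn": "move_arm", "kwargs": {"targets": [[0,-0.15,0,0,0,1,0.1],[0,-0.3,0,0,0,2,0.1],[0,-0.3,0,0,0,2,0.1],[0,-0.3,0,0,0,2,0.1],[0,-0.3,0,0,0,2,0.1],[0,-0.3,0,0,0,2,0.1],[0,-0.3,0,0,0,2,0.1],[0,-0.3,0,0,0,2,0.1]]}}

```text
t: 13.05
tcp_pos: [608.1, -118.8, 96.3]
eef_rot: [-0.0, 0.997, 0.083, 0.0]
contact_force: [-0.8, -0.0, -1.1]
gripper_width: 27.3
```

Run:
```python
from station import manip
import numpy as np
o=manip.observe();print(o['t'],o['tcp_pos'].round(1),o['eef_rot'].round(3),o['gripper_width'],o['contact_force'].round(1),np.abs(o['qd']).max())
print(manip.finish_job())
```

```text
13.05 [ 608.1 -118.8   96.3] [-0.     0.997  0.083  0.   ] 27.28557237510091 [-0.8 -0.  -1.1] 0.0013794083762039258
the job is handed in; nothing more can be done
None
```

I closed the case lid, pulled the signet ring from the block, and handed the job in at about 13 s with the ring held in front of the lens. The hand-in returned no verdict.

**Last checks**
- **Lid:** it read about 11 N when pressed down, and a scene picture taken afterwards showed the case shut.
- **Grip:** the fingers hold the ring at 27.3 mm opening, the arm is still, and no contact force stands out.
- **Position:** the bore centre is at about (608, -119, 114) mm. My estimate of the view point is (608, -118.5, 115) mm.
- **Uprightness:** the head and pin pixels matched an upright ring to within 1–3 px.
- **Other rings:** in the last scene picture the claw and band rings still stood in their places.

**Disagreement:** the estimates of the camera's yaw did not agree: 11.5° from the scene and side views, about 8° and 10.5° from the wrist views. I used about 9.7°, which leaves an uncertainty of roughly 2° and 3 mm, inside the limits. I took no picture after that last 3 mm, 2° correction.

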